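# Free the bead tray caught crookedly in its display case

### The arm

A 6-joint arm with a two-finger parallel gripper is mounted at the origin on a cart in front of the work surface, level with it; the furniture and walls round the work are solid. World frame = base frame: x ahead of the robot, y to its left, z up, the work surface at z = 0. Lengths are in m, angles in rad, forces in N, time in s.
With the tool pointing down it reaches from about 0.4 to 0.925 m from the base axis. Payload 12.5 kg.
Tool frame: the origin (TCP) lies at the very end of the fingers, on their centre line; the grasp point (between the pads) lies bot.hold_point_z behind it (bot.hold_point_z is the distance from the TCP to the grasp point, in m); z points along the fingers, y is the line along which they close (so a half turn about z gives the same grasp; the last joint's range is limited). The gripper opens to 95 mm and grips with 3 to 60 N. Pads are 20 mm wide; open, the fingers measure 119 mm over their backs; the gripper's body (75 mm by 180 mm) begins 59 mm behind the grasp point.
Start: joints at [1.056, 0.491, 1.559, -0, 1.092, -0.106], TCP at [0.248, 0.574, 0.215] pointing down, gripper open.
Joint ranges: [-3.1, 3.1], [-0.84, 2.19], [0.05, 2.79], [-1.13, 4.28], [0.06, 2.93], [-2.69, 2.69]. Speed limits (rad/s): [2.22, 2.22, 2.79, 3.14, 3.14, 3.14].

### API

Orientations are given as a unit quaternion [x, y, z, w].
In Python, from cell import bot, optics, hand_in, finder gives the robot as it stands.
- The arm moves only by the shell command python3 -m handwheel 'ROWS' [OPENING] [FORCE]. ROWS is JSON, a list of rows, each a list of 2 entries, a list of its own where there are three numbers: the shift along the world's x, y, z in units of 0.4 m (1.0 is 0.4 m), then the turn, a rotation vector about the world's x, y, z in units of 360 degrees (1.0 is 360 degrees). In form: [[[dx, dy, dz], [rx, ry, rz]], ...]. A call has exactly 10 rows; each row is the pose to reach, as a shift and turn from the pose commanded when the call began, turning the shorter way round; what a row does not reach only later rows make up. A row lasts 1/12 s, in which the tool goes at most 41.7 mm and 7.16 degrees, less where a joint would pass 70% of its speed; a pose out of reach is approached as far as the arm can. A call with a number of a shift or a turn outside -1 to 1 is refused whole. A call with a gripper value outside its range is refused whole. OPENING is the closure, from 0 (fully open) to 1 (shut), set as the call begins (- or left out, the last holds). The fingers move at their own pace and stop on an object; FORCE is the grip in N (left out, the last holds). Time passes only in rows, so rows that repeat a pose let the fingers close, or fill a call up. It gives the time, the measured TCP pose, the force, the opening and the grip force at its end, in the units of the state.
- bot.state(): the state, without advancing time (a new reading comes with each control period).
- optics.camera(name): name is "scene" or "top"; returns a dict with "color" (400x640x3 uint8, red, green, blue), "range_z" (400x640 float32, m along the optical axis (not along the pixel's ray), 0 where there is no reading), "fx", "fy", "cx", "cy" (pixels), "xyz" and "rotation" of the camera in the world. Camera axes: x right, y down, z forward; pixel columns grow to the right and rows downward; lengths in m; the calibration is good to about 2 mm. A picture is of the moment at which its call begins.
- hand_in(): hands the job in; it is judged then, once.
Trained networks look in a picture, given as the dict that the camera call returned (one of the last four; its "shot" number tells which), for a name from the list of things; names that differ only in an ending like _2 or _b are one class to them, and where a whole thing is asked for, a point or a joint stands for the part that bears it (a point fixed in the world has none). Each returns a list of dicts, best first, with "confidence" (0 to 1); they miss things now and then, are a little off and sometimes report something else, mostly with a low value. They report only what shows in the picture. A call takes as long as a camera call.
- finder.silhouettes(picture, label): "pixels" (400x640 bool, what is visible of it) and "bbox" ([left, top, right, bottom] in pixels, round what is visible of it).
- finder.spot_point(picture, label): "centre" ([column, row] in pixels: a listed point, or the origin of a listed thing).
The state is a dict: "t": time; "joints": joint angles; "joint_vel": joint speeds; "joint_efforts": joint torques, N m; "eef_pos": TCP position; "tool_rot": TCP orientation; "force": force on the tool from outside, world axes, zero at the start; "moment": the same for the moment, N m; "gripper_width": opening from 0.0 (shut) to 1.0 (fully open); "grasp_force": force on a finger pad.
Only numpy, scipy, OpenCV 4.12 (cv2) and the standard library are available. Lean on these libraries where they do the work, as an engineer would, in place of code of your own. Each camera call takes 0.05 s, during which the arm holds its last target. There are 200 camera calls.

### The job

The white bead tray has been twisted crooked in its wooden display case, so that its corners are caught under the two dark lips. Take it by its handle, turn it flat along the sides of the case so that the corners come free, lift it straight out, and set it down gently in the middle of the pinkish-lilac book with the black rings, handle up.

Things in the scene. Friction and masses are not known exactly. Their poses are not given: they have to be found in the camera images.
- tray: white bead tray, 85 (x) x 130 (y) x 16 mm high, about 0.19 kg, with coloured beads fixed in it and a wooden bar handle above it. Origin: centre of its underside; x along its short side, y along its long side, z up. It starts lying level on the floor of the case, turned about 25 to 38 degrees to it, and can be raised only about 10 mm before its corners meet the lips.
- handle (a point): middle of the tray's handle bar, 60 mm above the tray's underside, with the tray's axes. The bar runs along the tray's y: 12 mm thick (x), 116 mm long, 14 mm high (53 to 67 mm above the underside), on one thin post at each end; the space under the bar is open. Grasp it across its 12 mm, from above.
- case: fixed open wooden case, outside 168 (x) x 182 (y) x 40 mm high. Origin: centre of its underside; y along, z up. Floor 8 mm thick, walls 6 mm. Along each long side a dark lip, 34 to 40 mm up, reaches inward; the mouth between them is 105 mm wide (x), 170 mm long (y). The tray passes only with its long side along the case's y (within 9 degrees) and centred in x. A half turn makes no difference.
- lilac_book: loose hardback book lying flat, pinkish lilac with black rings on its cover, 185 (x) x 153 (y) x 16 mm thick, 0.28 kg: where the tray goes. Origin: centre of its underside, z up. It lies to the left or to the right of the case; a yellow book with a picture of a bowl, 160 x 138 x 14 mm, lies on the other side.

How it is judged:
By the outcome, as a careful person would: the job done as asked, in the order asked, and still so for the second after the job is handed in, with the robot touching nothing.
It also fails if it takes over 38 s, if anything falls off the work surface, if the arm or the gripper's body presses on something with over 40 N, if the wrist force passes 120 N, or if a joint passes its speed limit or range.

## Working session

There is one attempt and no reset: what is moved stays moved. The work goes in short steps, Python scripts to look and compute and a shell command to move; the robot and the scene stay as the last step left them, time stands still between calls to the robot, and variables do not carry over. Pictures are saved under pics/ and viewed, at most 10 in all, crops included, and the job is handed in when it is done.

```bash
mkdir -p pics
cat > h.py <<'E'
import numpy as np, cv2
from cell import bot, optics, hand_in, finder
def cloud(p):
    z=p["range_z"]; v,u=np.mgrid[:z.shape[0],:z.shape[1]]
    c=np.stack([(u-p["cx"])/p["fx"]*z,(v-p["cy"])/p["fy"]*z,z],-1)
    R=np.array(p["rotation"])
    if R.shape!=(3,3):
        from scipy.spatial.transform import Rotation as Q; R=Q.from_quat(R).as_matrix()
    w=c@R.T+np.array(p["xyz"]); w[z==0]=np.nan; return w
def rect(w,m,zlo,zhi):
    k=m&(w[...,2]>zlo)&(w[...,2]<zhi); q=w[k]
    r=cv2.minAreaRect((q[:,:2]*1000).astype(np.float32)) if len(q)>5 else None
    return len(q), r, (np.median(q[:,2]) if len(q) else None)
E
python3 - <<'E'
from h import *
s=bot.state(); print(s["t"],s["eef_pos"],s["tool_rot"],bot.hold_point_z)
ims=[]
for n in("top","scene"):
    p=optics.camera(n); w=cloud(p); ims.append(p["color"])
    print(n,p["xyz"])
    for l in("tray","case","lilac_book","handle"):
        for d in finder.silhouettes(p,l)[:2]:
            q=w[d["pixels"]];q=q[~np.isnan(q[:,0])]
            print(l,round(d["confidence"],2),d["bbox"],rect(w,d["pixels"],-.01,.2),np.nanpercentile(q[:,2],[5,50,95]).round(3))
        for d in finder.spot_point(p,l)[:1]:
            c,r=np.round(d["centre"]).astype(int); print("  pt",l,round(d["confidence"],2),c,r,w[r,c].round(4))
    d=finder.silhouettes(p,"tray")
    if d: print("bar",rect(w,d[0]["pixels"],.062,.09)," beads",rect(w,d[0]["pixels"],.012,.035))
cv2.imwrite("pics/a.png",cv2.resize(np.vstack(ims),(480,600))[...,::-1])
E
```

```text
0.0 [0.24828208 0.57330446 0.21406235] [ 2.02963685e-01  9.79186111e-01 -5.24855814e-04 -1.62622126e-04] 0.0188
top [0.26230461 0.09518244 1.25376902]
tray 0.73 [288.3, 167.5, 352.4, 212.3] (1629, ((480.4975891113281, 93.03968811035156), (90.11785888671875, 133.40341186523438), 28.639509201049805), np.float64(0.013955137777393656)) [0.008 0.014 0.076]
  pt tray 0.81 321 192 [0.4749 0.0903 0.0152]
case 0.59 [281.5, 154.5, 361.7, 227.3] (3484, ((483.1355895996094, 89.64500427246094), (189.3766326904297, 180.9164276123047), 82.9909896850586), np.float64(0.03665884643208628)) [0.005 0.037 0.043]
  pt case 0.84 322 192 [0.4742 0.0878 0.019 ]
lilac_book 0.96 [386.7, 157.6, 452.5, 236.9] (4361, ((465.51446533203125, -165.00637817382812), (158.390625, 189.0648956298828), 85.34446716308594), np.float64(0.01604447412361698)) [0.012 0.016 0.02 ]
  pt lilac_book 0.72 417 197 [ 0.462  -0.1506  0.0157]
handle 0.6 [290.1, 171.6, 349.8, 209.5] (1567, ((477.60345458984375, 93.65126037597656), (84.86036682128906, 130.54434204101562), 28.54071044921875), np.float64(0.01391374279249935)) [0.008 0.014 0.
[... 949 characters left out ...]
7558594, 203.32765197753906), 85.60296630859375), np.float64(0.017312740566979623)) [0.005 0.017 0.02 ]
  pt lilac_book 0.73 408 271 [ 0.4478 -0.1722  0.019 ]
handle 0.72 [299.1, 200.7, 349.4, 231.5] (1352, ((477.5478515625, 89.36498260498047), (92.97742462158203, 129.53860473632812), 29.726625442504883), np.float64(0.018208747928199376)) [0.011 0.018 0.076]
  pt handle 0.89 321 204 [0.4739 0.0895 0.0675]
bar (300, ((476.8293151855469, 88.5295639038086), (16.236764907836914, 114.2894287109375), 29.00200080871582), np.float64(0.07370293753121382))  beads (830, ((485.128662109375, 89.10838317871094), (104.72504425048828, 145.46536254882812), 8.339563369750977), np.float64(0.01696798366055524))
```

View pics/a.png

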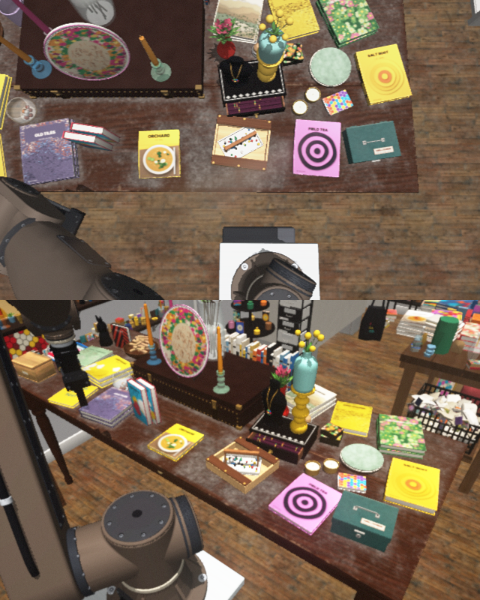

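Run:
```python
from h import *
from scipy.spatial.transform import Rotation as Q
p=optics.camera("top"); w=cloud(p)
R=rect
x,y,z=[w[...,i] for i in range(3)]
reg=(abs(x-.48)<.13)&(abs(y-.09)<.13)
m=finder.silhouettes(p,"case")[0]["pixels"]
m2=cv2.dilate(m.astype(np.uint8),np.ones((3,3)))>0
print("rim",R(w,m2&reg,.031,.046)); print("rim-m",R(w,m,.031,.046))
# side line fits of the rim
k=m2&(z>.031)&(z<.046)
P=w[k][:,:2]*1000
for a in np.arange(-12,4,1.):
    t=np.radians(a);c,s=np.cos(t),np.sin(t); X=P@[c,s];Y=P@[-s,c]
    l=np.percentile(X,[1,99]);n=np.percentile(Y,[1,99]); print(a,l.round(0),n.round(0),(np.ptp(l)*np.ptp(n)).round(0))
b=finder.silhouettes(p,"lilac_book")[0]["pixels"]; print("book",R(w,b,.011,.021))
# heights around
for X in np.arange(.80,.30,-.03): print(round(X,2),[int(1000*np.nanmax(np.where((abs(x-X)<.015)&(abs(y-Y)<.015),z,-.01))) for Y in np.arange(.3,-.36,-.03)])
s=bot.state(); print(Q.from_quat(s["tool_rot"]).as_matrix().round(3))
c=p["color"][130:250,260:480]; cv2.imwrite("pics/b.png",cv2.resize(c,(770,420),interpolation=2)[...,::-1])
```

```text
rim (2041, ((479.0245361328125, 89.9800796508789), (181.95718383789062, 170.66445922851562), 82.89461517333984), np.float64(0.03976816418568574))
rim-m (1985, ((478.26025390625, 89.95832824707031), (181.8864288330078, 169.16937255859375), 82.95604705810547), np.float64(0.03978830365891883))
-12.0 [362. 536.] [ 94. 280.] 32384.0
-11.0 [366. 538.] [ 87. 271.] 31687.0
-10.0 [370. 540.] [ 80. 263.] 31047.0
-9.0 [374. 542.] [ 73. 254.] 30597.0
-8.0 [377. 544.] [ 66. 246.] 30161.0
-7.0 [380. 547.] [ 58. 238.] 30100.0
-6.0 [382. 549.] [ 49. 230.] 30194.0
-5.0 [384. 552.] [ 41. 222.] 30568.0
-4.0 [385. 555.] [ 31. 215.] 31149.0
-3.0 [386. 558.] [ 22. 207.] 31820.0
-2.0 [387. 561.] [ 14. 200.] 32475.0
-1.0 [388. 564.] [  5. 192.] 33029.0
0.0 [389. 567.] [ -4. 185.] 33634.0
1.0 [389. 569.] [-14. 177.] 34201.0
2.0 [389. 571.] [-23. 170.] 34952.0
3.0 [389. 573.] [-32. 162.] 35759.0
book (4245, ((463.3608703613281, -162.2344970703125), (154.40208435058594, 185.5885009765625), 85.60403442382812), np.float64(0.016134751270636905))
0.8 [114, 117, 116, 114, 220, 219, 214, 191, 50, 60, -10, -10, 58, 5
[... 846 characters left out ...]
46, 7, 6, 20, 22, 23, 22, 22, 71, 70, 70, 71]
0.5 [19, 6, 7, 6, 40, 28, 27, 77, 80, 76, 37, 6, 5, 21, 22, 22, 22, 21, 68, 73, 71, 72]
0.47 [20, 6, 6, 7, 38, 76, 80, 78, 74, 26, 39, 7, 6, 22, 22, 21, 21, 22, 69, 72, 83, 83]
0.44 [21, 5, 7, 6, 44, 78, 79, 43, 30, 15, 36, 5, 6, 23, 20, 24, 23, 21, 21, 71, 73, 71]
0.41 [22, 5, 6, 6, 47, 46, 46, 46, 45, 46, 46, 6, 6, 23, 22, 22, 23, 22, 20, 70, 70, 69]
0.38 [19, 6, 6, 8, 5, 9, 7, 43, 44, 44, 42, 5, 7, 21, 20, 20, 21, 22, 21, 7, 7, 5]
0.35 [7, 6, 6, 6, 7, 7, 7, 7, 5, 5, 6, 6, 5, 6, 8, 6, 8, 8, 5, 6, 6, 6]
0.32 [6, 5, 6, 5, 5, 6, 5, 7, 5, 6, 5, 5, 4, 5, 8, 8, 7, 6, 4, 5, 6, 6]
[[-0.918  0.398  0.   ]
 [ 0.398  0.918  0.   ]
 [ 0.     0.    -1.   ]]
```

View pics/b.png

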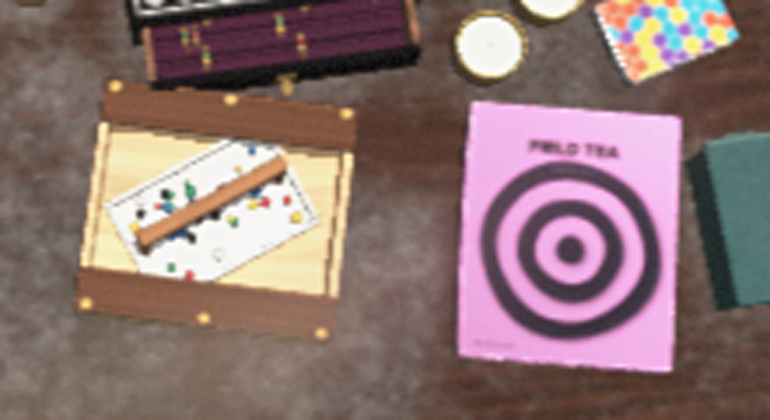

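Case: centre (0.4785, 0.090), yaw −7°. Tray: (0.4777, 0.0935), yaw 28.5°. Lilac book: (0.4634, −0.162), yaw −4.4°, lying to the right of the case. In the crop, the bar is at about (212,200), the case at (215,210) and the book's rings at (570,250). All sizes and heights match the given ones.

```bash
python3 -m handwheel '[[[0.02,-0.04,0],[0,0,-0.005]],[[0.06,-0.12,0],[0,0,-0.015]],[[0.1,-0.21,0],[0,0,-0.03]],[[0.14,-0.3,0],[0,0,-0.045]],[[0.185,-0.39,0],[0,0,-0.06]],[[0.23,-0.48,0],[0,0,-0.075]],[[0.27,-0.57,0],[0,0,-0.09]],[[0.315,-0.66,0],[0,0,-0.1]],[[0.355,-0.74,0],[0,0,-0.105]],[[0.383,-0.8,0],[0,0,-0.1056]]]' 0.45 30
python3 -m handwheel '[[[0.02,-0.04,0],[0,0,0]],[[0.05,-0.11,-0.02],[0,0,0]],[[0.08,-0.18,-0.04],[0,0,0]],[[0.115,-0.24,-0.06],[0,0,0]],[[0.145,-0.3,-0.08],[0,0,0]],[[0.17,-0.36,-0.1],[0,0,0]],[[0.185,-0.39,-0.12],[0,0,0]],[[0.191,-0.4,-0.13],[0,0,0]],[[0.191,-0.4,-0.135],[0,0,0]],[[0.191,-0.4,-0.135],[0,0,0]]]'
```

```text
t: 1.98
eef_pos: [0.4025, 0.2512, 0.2149]
tool_rot: [0.512, 0.859, 0.0, 0.0]
force: [0.9, 0.9, 0.6]
gripper_width: 0.552
grasp_force: 0.0
t: 2.82
eef_pos: [0.4777, 0.0939, 0.1605]
tool_rot: [0.511, 0.86, -0.0, -0.0]
force: [0.9, 0.3, -0.3]
gripper_width: 0.548
grasp_force: 0.0
```

Run:
```python
from h import *
p=optics.camera("scene"); w=cloud(p)
c=p["color"][140:270,240:400]; cv2.imwrite("pics/c.png",cv2.resize(c,(640,520),interpolation=2)[...,::-1])
p=optics.camera("top"); w=cloud(p); x,y,z=[w[...,i] for i in range(3)]
print(rect(w,(abs(x-.48)<.07)&(abs(y-.09)<.07),.066,.085))
```

```text
(0, None, None)
```

View pics/c.png

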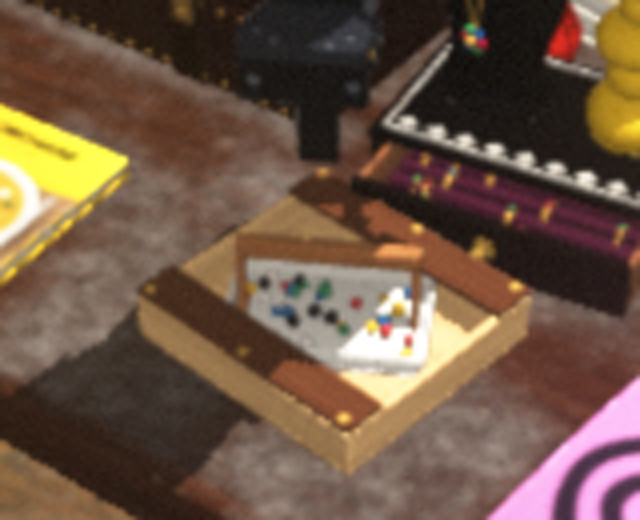

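The scene view shows the fingers at (318,155), over the bar, whose middle is at (330,248). The bar is clear below, so I descend and grip.

```bash
python3 -m handwheel '[[[0,0,-0.03],[0,0,0]],[[0,0,-0.07],[0,0,0]],[[0,0,-0.11],[0,0,0]],[[0,0,-0.15],[0,0,0]],[[0,0,-0.19],[0,0,0]],[[0,0,-0.22],[0,0,0]],[[0,0,-0.25],[0,0,0]],[[0,0,-0.27],[0,0,0]],[[0,0,-0.279],[0,0,0]],[[0,0,-0.279],[0,0,0]]]'
python3 -m handwheel '[[[0,0,0],[0,0,0]],[[0,0,0],[0,0,0]],[[0,0,0],[0,0,0]],[[0,0,0],[0,0,0]],[[0,0,0],[0,0,0]],[[0,0,0],[0,0,0]],[[0,0,0],[0,0,0]],[[0,0,0],[0,0,0]],[[0,0,0],[0,0,0]],[[0,0,0],[0,0,0]]]' 1 30
```

```text
t: 3.75
eef_pos: [0.4778, 0.094, 0.0488]
tool_rot: [0.511, 0.86, -0.0, -0.0]
force: [0.5, 0.1, 1.2]
gripper_width: 0.548
grasp_force: 0.0
t: 4.58
eef_pos: [0.4779, 0.0935, 0.0491]
tool_rot: [0.511, 0.86, -0.0, -0.0]
force: [-1.8, -1.8, 4.5]
gripper_width: 0.122
grasp_force: 30.0
```

```bash
python3 -m handwheel '[[[0,0,0.005],[0,0,0]],[[0,0,0.01],[0,0,0]],[[0,0,0.01],[0,0,-0.01]],[[0,-0.002,0.01],[0,0,-0.025]],[[0,-0.004,0.01],[0,0,-0.042]],[[0.001,-0.006,0.01],[0,0,-0.059]],[[0.001,-0.008,0.01],[0,0,-0.076]],[[0.002,-0.009,0.01],[0,0,-0.09]],[[0.002,-0.009,0.01],[0,0,-0.0986]],[[0.002,-0.009,0.01],[0,0,-0.0986]]]'
python3 - <<'E'
from h import *
s=bot.state(); print(s["eef_pos"],s["tool_rot"],s["force"],s["moment"])
p=optics.camera("scene")
c=p["color"][140:270,240:400]; cv2.imwrite("pics/d.png",cv2.resize(c,(640,520),interpolation=2)[...,::-1])
p=optics.camera("top")
cv2.imwrite("pics/e.png",cv2.resize(p["color"][130:250,260:480],(770,420),interpolation=2)[...,::-1])
E
```

```text
t: 5.42
eef_pos: [0.4789, 0.0899, 0.0531]
tool_rot: [0.749, 0.662, 0.0, 0.0]
force: [0.0, 1.0, -2.3]
gripper_width: 0.122
grasp_force: 30.0
[0.47894194 0.08992233 0.05309295] [7.49412836e-01 6.62103005e-01 8.46854472e-05 6.44736905e-05] [ 0.00820142  1.01375527 -2.26892622] [-0.08765135  0.11422603 -0.03459851]
```

View pics/d.png

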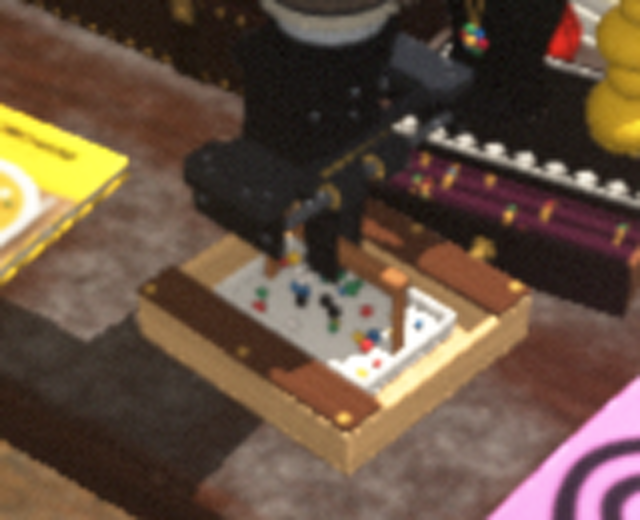

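View pics/e.png

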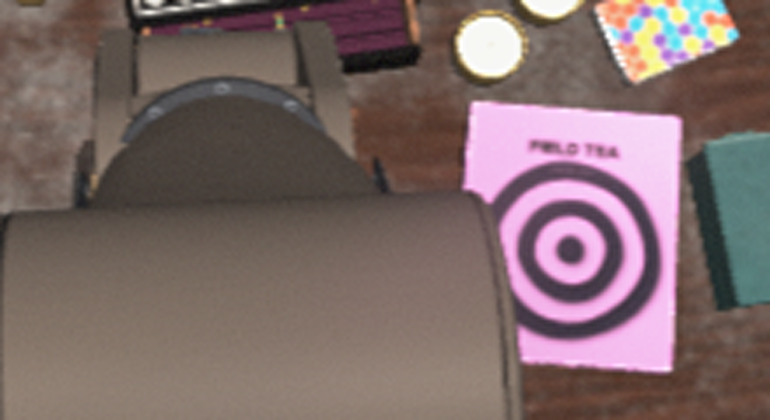

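The scene view shows the tray parallel to the lips, front corner at (365,388), with its right edge clear of the far lip. In the top view the arm hides the tray, and the book's rings are at (570,250). I lift straight up.

```bash
python3 -m handwheel '[[[0,0,0.01],[0,0,0]],[[0,0,0.025],[0,0,0]],[[0,0,0.04],[0,0,0]],[[0,0,0.06],[0,0,0]],[[0,0,0.085],[0,0,0]],[[0,0,0.11],[0,0,0]],[[0,0,0.14],[0,0,0]],[[0,0,0.17],[0,0,0]],[[0,0,0.19],[0,0,0]],[[0,0,0.2],[0,0,0]]]'
python3 - <<'E'
from h import *
p=optics.camera("scene"); w=cloud(p)
d=finder.silhouettes(p,"tray")[0]; print(d["confidence"],d["bbox"])
print(rect(w,d["pixels"],.085,.118))
c=p["color"][110:270,230:430]; cv2.imwrite("pics/f.png",cv2.resize(c,(700,560),interpolation=2)[...,::-1])
E
```

```text
t: 6.35
eef_pos: [0.4792, 0.09, 0.1346]
tool_rot: [0.748, 0.663, 0.001, 0.001]
force: [0.1, -1.1, -2.0]
gripper_width: 0.125
grasp_force: 30.0
0.84 [292.8, 166.9, 352.3, 215.0]
(1276, ((480.1934509277344, 87.256591796875), (134.10977172851562, 89.67393493652344), 84.29672241210938), np.float64(0.10081662893926796))
```

View pics/f.png

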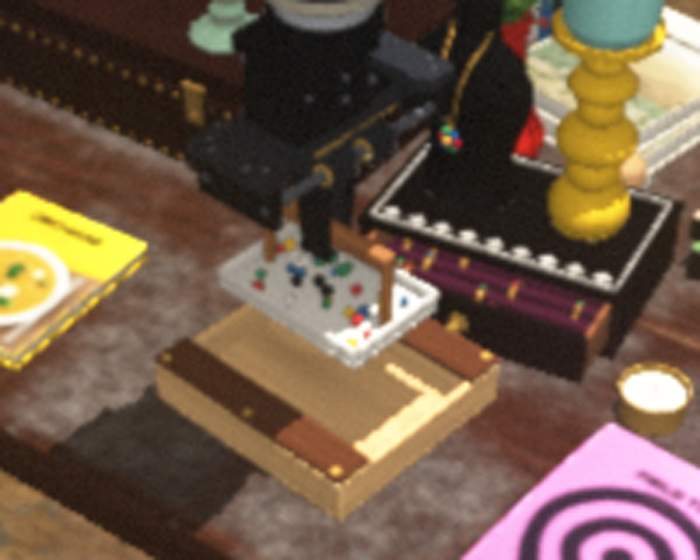

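The tray is clear of the case, level and held squarely: it sits at (330,290) in the picture, above the empty case. I carry it to the book.

```bash
python3 -m handwheel '[[[0,-0.02,0],[0,0,0]],[[-0.003,-0.07,0],[0,0,0.001]],[[-0.01,-0.14,0],[0,0,0.002]],[[-0.015,-0.22,0],[0,0,0.003]],[[-0.02,-0.31,0],[0,0,0.004]],[[-0.025,-0.4,0],[0,0,0.005]],[[-0.03,-0.48,0],[0,0,0.006]],[[-0.035,-0.55,0],[0,0,0.007]],[[-0.04,-0.6,0],[0,0,0.007]],[[-0.04,-0.63,0],[0,0,0.007]]]'
python3 -m handwheel '[[[0,0,0],[0,0,0]],[[0,0,-0.015],[0,0,0]],[[0,0,-0.035],[0,0,0]],[[0,0,-0.06],[0,0,0]],[[0,0,-0.085],[0,0,0]],[[0,0,-0.11],[0,0,0]],[[0,0,-0.13],[0,0,0]],[[0,0,-0.15],[0,0,0]],[[0,0,-0.16],[0,0,0]],[[0,0,-0.16],[0,0,0]]]'
python3 - <<'E'
from h import *
p=optics.camera("scene"); w=cloud(p)
for l in("tray","lilac_book"):
    d=finder.silhouettes(p,l)[0]; print(l,d["confidence"],rect(w,d["pixels"],.008,.05))
c=p["color"][190:350,320:520]; cv2.imwrite("pics/g.png",cv2.resize(c,(700,560),interpolation=2)[...,::-1])
E
```

```text
t: 7.28
eef_pos: [0.462, -0.1645, 0.1324]
tool_rot: [0.734, 0.679, -0.0, -0.0]
force: [-0.9, 0.3, -1.9]
gripper_width: 0.124
grasp_force: 30.0
t: 8.12
eef_pos: [0.4625, -0.1615, 0.0681]
tool_rot: [0.734, 0.68, -0.0, -0.001]
force: [0.2, -0.1, -2.3]
gripper_width: 0.124
grasp_force: 30.0
tray 0.56 (1476, ((461.9384765625, -164.33584594726562), (131.04061889648438, 87.00850677490234), 85.63282775878906), np.float64(0.033162169116378815))
lilac_book 0.8 (2072, ((462.8289794921875, -165.59352111816406), (153.7804718017578, 188.51564025878906), 85.43683624267578), np.float64(0.017432369482958454))
```

View pics/g.png

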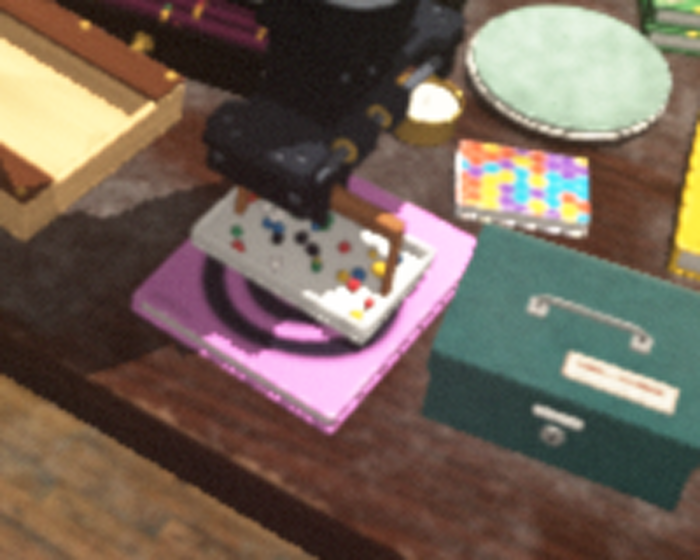

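The picture shows the tray level at (315,265), centred over the rings and about 11 mm above the cover. I lower it slowly.

```bash
python3 -m handwheel '[[[0,0,-0.004],[0,0,0]],[[0,0,-0.008],[0,0,0]],[[0,0,-0.012],[0,0,0]],[[0,0,-0.016],[0,0,0]],[[0,0,-0.019],[0,0,0]],[[0,0,-0.021],[0,0,0]],[[0,0,-0.023],[0,0,0]],[[0,0,-0.025],[0,0,0]],[[0,0,-0.026],[0,0,0]],[[0,0,-0.026],[0,0,0]]]'
```

```text
t: 9.1
eef_pos: [0.4628, -0.1621, 0.0586]
tool_rot: [0.734, 0.679, 0.0, 0.0]
force: [-0.6, -0.8, -2.1]
gripper_width: 0.126
grasp_force: 30.0
```

No contact yet.

```bash
python3 -m handwheel '[[[0,0,-0.001],[0,0,0]],[[0,0,-0.001],[0,0,0]],[[0,0,-0.002],[0,0,0]],[[0,0,-0.002],[0,0,0]],[[0,0,-0.003],[0,0,0]],[[0,0,-0.003],[0,0,0]],[[0,0,-0.004],[0,0,0]],[[0,0,-0.004],[0,0,0]],[[0,0,-0.005],[0,0,0]],[[0,0,-0.005],[0,0,0]]]'
```

```text
t: 9.93
eef_pos: [0.4629, -0.1621, 0.0571]
tool_rot: [0.734, 0.679, 0.0, 0.0]
force: [-1.6, 0.5, 6.5]
gripper_width: 0.126
grasp_force: 30.0
```

Contact is light, about 8 N. I open, then withdraw straight up.

```bash
python3 -m handwheel '[[[0,0,0],[0,0,0]],[[0,0,0],[0,0,0]],[[0,0,0],[0,0,0]],[[0,0,0],[0,0,0]],[[0,0,0],[0,0,0]],[[0,0,0],[0,0,0]],[[0,0,0],[0,0,0]],[[0,0,0],[0,0,0]],[[0,0,0],[0,0,0]],[[0,0,0],[0,0,0]]]' 0.45
python3 -m handwheel '[[[0,0,0.02],[0,0,0]],[[0,0,0.06],[0,0,0]],[[0,0,0.11],[0,0,0]],[[0,0,0.17],[0,0,0]],[[0,0,0.23],[0,0,0]],[[0,0,0.29],[0,0,0]],[[0,0,0.34],[0,0,0]],[[0,0,0.38],[0,0,0]],[[0,0,0.4],[0,0,0]],[[0,0,0.4],[0,0,0]]]'
python3 - <<'E'
from h import *
p=optics.camera("scene"); w=cloud(p)
for l in("tray","lilac_book"):
    d=finder.silhouettes(p,l)[0]; print(l,d["confidence"],rect(w,d["pixels"],.008,.05))
c=p["color"][190:350,320:520]; cv2.imwrite("pics/i.png",cv2.resize(c,(700,560),interpolation=2)[...,::-1])
E
```

```text
t: 10.77
eef_pos: [0.4628, -0.1621, 0.0566]
tool_rot: [0.734, 0.679, 0.0, 0.0]
force: [0.4, -0.4, -0.2]
gripper_width: 0.553
grasp_force: 0.0
t: 11.6
eef_pos: [0.4632, -0.1623, 0.2185]
tool_rot: [0.734, 0.679, 0.001, 0.002]
force: [-0.0, -0.0, 0.3]
gripper_width: 0.551
grasp_force: 0.0
tray 0.92 (1649, ((473.9571228027344, -161.65802001953125), (138.67413330078125, 111.42510223388672), 86.73504638671875), np.float64(0.022553638663563635))Traceback (most recent call last):
  File "<stdin>", line 4, in <module>
IndexError: list index out of range
```

Run:
```python
from h import *
p=optics.camera("scene")
c=p["color"][190:350,320:520]; cv2.imwrite("pics/j.png",cv2.resize(c,(700,560),interpolation=2)[...,::-1])
```

```text
(no output)
```

View pics/j.png

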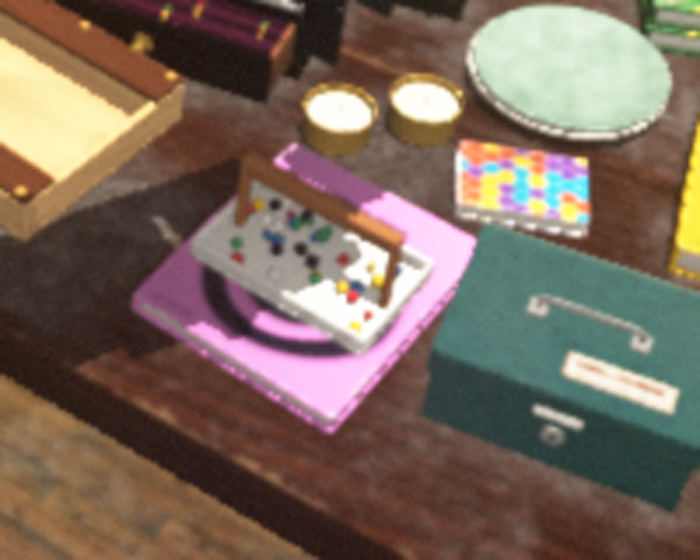

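The tray rests flat in the middle of the book at (315,270), handle up, and the gripper is clear of it.

```bash
python3 -c "
from cell import hand_in
print(hand_in())"
```

```text
the job is handed in; nothing more can be done
None
```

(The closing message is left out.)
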